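Third hand at the screen printer: hold the squeegee carrier to its stop

ROBOT

A 6-joint arm with a two-finger parallel gripper is mounted at the origin on the work surface. World frame = base frame: x ahead of the robot, y to its left, z up, the work surface at z = 0. Lengths are in m, angles in rad, forces in N, time in s.
With the tool pointing down it reaches from about 0.4 to 0.825 m from the base axis. Payload 7 kg.
Tool frame: the origin (TCP) lies between the finger pads; the fingertips stand 19 mm ahead of it and the grasp point (between the pads) is the TCP; x points along the fingers, z is the direction in which the jaws open and shut, and the axes are right-handed (so a half turn about x gives the same grasp; the last joint's range is limited). The gripper opens to 85 mm and grips with 20 to 120 N. Pads are 22 mm wide; open, the fingers measure 114 mm over their backs; the gripper's body (76 mm by 85 mm) begins 54 mm behind the grasp point. The pads swing forward as they close: fully open they stand 13 mm farther back than shut.
Start: joints at [-0.985, 0.359, 0.012, 0, -1.224, -0.288], TCP at [0.198, -0.645, 0.25] pointing down, gripper open.
Joint ranges: [-3.07, 3.07], [-1.43, 2.12], [-1.02, 1.25], [-3.03, 1.67], [-3.05, -0], [-3.03, 3.03]. Speed limits (rad/s): [2.39, 2.39, 3.01, 3.14, 3.14, 3.14].

INTERFACE

Orientations are given as a 3x3 rotation matrix whose columns are the frame's x, y, z axes.
In Python, from workcell import status, viewer, ticket gives the robot as it stands. The module is installed in compiled form; this text tells all that it offers.
- The arm moves only by the tool carry_out, never from a script. Its argument "steps" is a list of rows, each a list of 4 numbers: the shift along the world's x, y, z in mm, then the turn about the world's z in rad. A call has exactly 10 rows; each row shifts and turns the commanded pose from where the row before left it; what a row does not reach is not made up. A row lasts 1/12 s, in which the tool goes at most 41.7 mm and 7.16 degrees, less where a joint would pass 70% of its speed; a pose out of reach is approached as far as the arm can. A call with a gripper value outside its range is refused whole. "fingers" is the finger opening in mm, from 0 to 85.4, set as the call begins (left out, the last holds). The fingers move at their own pace and stop on an object; the grip force is fixed at half the most. Time passes only in rows, so rows that do not move let the fingers close, or fill a call up. It gives the time, the measured TCP pose, the force and the opening at its end, in the units of the state.
- status.get_obs(): the state, without advancing time (a new reading comes with each control period).
- viewer.camera(name): name is "scene" or "side" or "wrist"; returns a dict with "pixels" (384x512x3 uint8, red, green, blue), "fx", "fy", "cx", "cy" (pixels), "k1" (the pictures are not rectified: a ray, as slopes to the right and down, at radius r is drawn at 1 + k1 r^2 times it, then the intrinsics apply), "xyz" and "orientation" of the camera in the world. Camera axes: x right, y down, z forward; pixel columns grow to the right and rows downward; lengths in m; the calibration is good to about 2 mm. A picture is of the moment at which its call begins. There is no depth.
- ticket.close_job(): hands the job in, once; it reports no verdict.
The state is a dict: "time_s": time; "joints": joint angles; "joint_velocities": joint speeds; "joint_efforts": joint torques, N m; "position": TCP position; "ee_rot": TCP orientation; "ft_force": force on the tool from outside, world axes, zero at the start; "ft_torque": the same for the moment, N m; "finger_gap": finger opening in m.
Only numpy, scipy, OpenCV 4.12 (cv2) and the standard library are available. Lean on these libraries where they do the work, as an engineer would, in place of code of your own. Each camera call takes 0.05 s, during which the arm holds its last target. There are 200 camera calls.

TASK

Take the squeegee carrier (blue head, lime blade) off the parking rack and hook it over the printer's cross rail, blade on the side away from the robot and a good 50 mm or more short of the red stop block, then slide it along, fully down on the rail, until it butts squarely against the stop. Now be my third hand while I tighten its clamp screw: keep it pressed against the stop with a steady push of about 10 N and finish while still holding it so, without letting go. Do not ram the stop (40 N would shift its setting), and leave the flood-bar carrier, ink tin and crate of caps where they are.

Things in the scene. Friction and masses are not known exactly. Their poses are not given: they have to be found in the camera images.
- squeegee_head (a point): Centre of the loose squeegee carrier's solid blue head, 46 mm in x, 40 in y, 38 high; grip it across the 46 mm. Axes: x towards its blade side, y along the rail it hangs on, z up. Weighs about 0.4 kg. The head's flat underside, 19 mm below this point, rests on the rack's bar; the carrier lifts straight up off a bar and hooks straight down onto one.
- squeegee_side (a point): Point on the carrier's +y end face (the one that meets the stop), 20 mm from its middle, level with the head's underside. Axes as squeegee_head. Below the head two cheeks 9 mm thick, 28 mm apart and flush with its outer faces, straddle the rail: the front (+x) one goes 36 mm down, the rear one 55 mm, its foot flared out.
- squeegee_blade (a point): Centre of the lime squeegee blade (80 mm in y, 8 thick, 15 high), 25 mm in front (+x) of and 106.5 mm below squeegee_head; its edge, the carrier's lowest point, is 95 mm below the head's underside. Its holder hangs by a stem from the front cheek. A black clamp knob, 20 mm across, stands 22 mm out of that cheek, 20 mm below the head.
- rail_top (a point): Middle of the top face of the printer's fixed cross rail, 24 mm wide (x), 40 high, 410 long (y), its top 150 mm above the table. Axes: y along it towards the stop's end, x across it away from the robot, z up. Posts stand under it 185 mm either side of the middle; the screen frame between is 48 mm high at most. A hooked-on head rests on this face, 2 mm play each side, and slides easily.
- stop: Red stop block clamped on the rail, 46 mm in x, 30 mm long in y, rising 14 mm above the rail's top, its cheeks reaching 36 mm below it. The origin lies on its working face (the -y face), on the middle of the rail's top face. Axes as rail_top. Rigid; it stands anywhere from 20 to 110 mm beyond the rail's middle.
- flood_head (a point): Centre of the grey head of the flood-bar carrier, the same shape as the squeegee carrier but with a thin steel blade; hangs on the same rack, its middle 110 to 150 mm from the squeegee carrier's, on either side. Leave it.
- rack: Fixed parking rack: a bar along y, 24 mm wide and 24 mm high, 264 mm long between two posts, top 150 mm above the table; base plate 120 by 300 mm. Origin at the centre of its base. Both carriers hang on its bar with the blade side to +x.
- ink: Ink tin, 72 mm across, 90 mm high, standing between robot and printer; origin at its underside. Leave it.
- crate: White crate of lime caps, 140 by 180 by 70 mm; origin under its centre. Leave it.

How it is judged:
By the outcome, as a careful person would: the job done as asked, in the order asked, and still so for the second after the job is handed in, while the arm keeps its last pose, push and grip.
It also fails if it takes over 58 s, if anything falls off the work surface, if the arm or the gripper's body presses on something with over 40 N, if the wrist force passes 120 N, or if a joint passes its speed limit or range.

## Working session

There is one attempt and no reset: what is moved stays moved. The work goes in short steps, Python scripts to look and compute and a tool call to move; the robot and the scene stay as the last step left them, time stands still between calls to the robot, and variables do not carry over. Pictures are saved under pics/ and viewed, about 8 in all and at most 12, crops included, and the job is handed in when it is done.

Besides the shell and the picture viewer there is one more tool, called after ">>>" as name([rows], argument=value, ...), one row to a line, values as JSON. carry_out: Moves the arm, as the interface text tells. Its arguments: {"type":"object","properties":{"steps":{"type":"array"},"fingers":{"type":"number"}},"required":["steps"]}

```bash
mkdir -p pics
cat > h.py <<'E'
import numpy as np, cv2
from workcell import status, viewer, ticket
def cam(n):
    c=viewer.camera(n); c['R']=np.array(c['orientation']).reshape(3,3); c['t']=np.array(c['xyz']); c['px']=np.array(c['pixels'],np.uint8); return c
def ray(c,u,v):
    d=np.array([(u-c['cx'])/c['fx'],(v-c['cy'])/c['fy']]); s=d.copy()
    for _ in range(30): s=d/(1+c['k1']*(s@s))
    r=c['R']@np.array([s[0],s[1],1]); return r/np.linalg.norm(r)
def onplane(c,u,v,z,ax=2):
    r=ray(c,u,v); return c['t']+r*(z-c['t'][ax])/r[ax]
def tri(c1,p1,c2,p2):
    a,b=ray(c1,*p1),ray(c2,*p2); A=np.stack([a,-b],1); s=np.linalg.lstsq(A,c2['t']-c1['t'],rcond=None)[0]
    P,Q=c1['t']+a*s[0],c2['t']+b*s[1]; return (P+Q)/2,np.linalg.norm(P-Q)
def proj(c,P):
    p=c['R'].T@(np.array(P)-c['t']); s=p[:2]/p[2]; s=s*(1+c['k1']*(s@s)); return s*[c['fx'],c['fy']]+[c['cx'],c['cy']]
def save(n,im,k=1):
    cv2.imwrite('pics/'+n,cv2.resize(im[:,:,::-1],None,fx=k,fy=k,interpolation=cv2.INTER_CUBIC))
E
python3 - <<'E'
from h import *
import pickle
o=status.get_obs(); print({k:np.round(v,3).tolist() for k,v in o.items()})
C={n:cam(n) for n in ('scene','side','wrist')}
pickle.dump(C,open('c0.pkl','wb'))
for n,c in C.items():
    save(n+'0.png',c['px'],1.5); print(n,c['fx'],c['cx'],c['cy'],c['k1'],c['t'].round(3),c['R'][:,2].round(2))
E
```

```text
{'time_s': 0.0, 'joints': [-0.985, 0.359, 0.011, -0.0, -1.224, -0.288], 'joint_velocities': [0.0, -0.0, 0.001, 0.001, -0.001, 0.0], 'joint_efforts': [-0.002, -58.332, 29.341, 6.937, -0.006, -0.0], 'position': [0.198, -0.645, 0.249], 'ee_rot': [[-0.001, -0.956, -0.293], [0.002, -0.293, 0.956], [-1.0, 0.0, 0.002]], 'ft_force': [0.998, -0.132, 0.3], 'ft_torque': [-0.024, 0.022, -0.044], 'finger_gap': 0.086}
scene 408.86091404169673 253.88337957446825 195.34989167686837 -0.04313174294725954 [ 1.038 -0.743  0.714] [-0.51  0.67 -0.54]
side 419.99869917564274 249.91406861766873 199.3839581930973 -0.15183906945565712 [0.217 0.839 0.708] [ 0.28 -0.81 -0.52]
wrist 319.0608841005721 254.31334493952286 186.28775250183503 0.02539663145599626 [ 0.122 -0.669  0.374] [ 0.3   0.09 -0.95]
```

View pics/scene0.png

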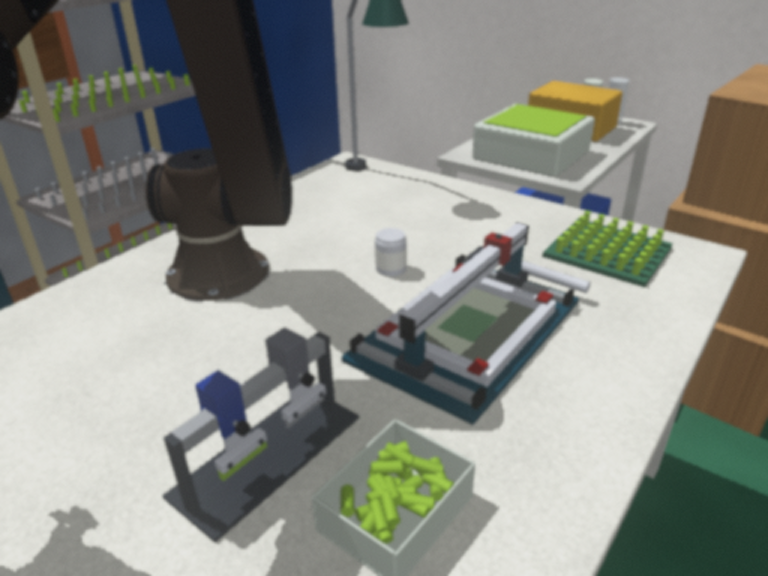

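View pics/side0.png

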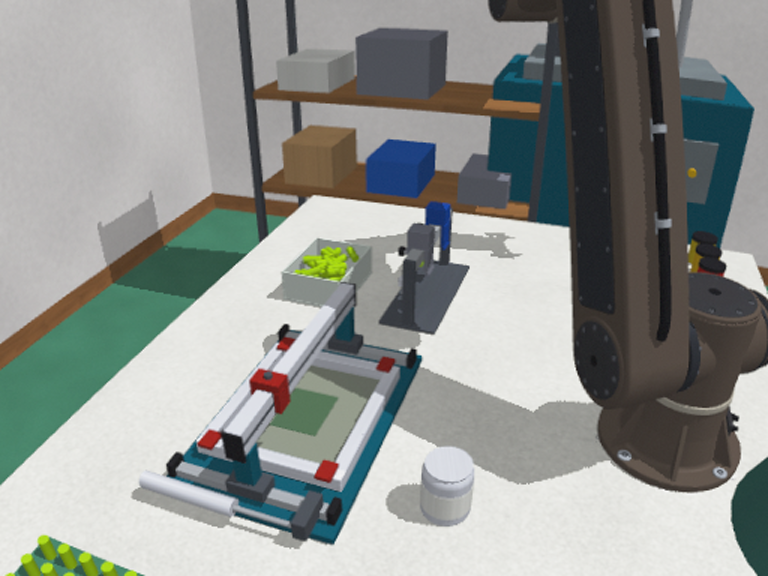

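Scene: blue head at ~(222,400), grey flood head at (288,350), stop at (497,245), rail from (410,325) to (520,232). Side (both pictures at 1.5×): stop at (268,388), rail ends at (348,290) and (233,443).

Run:
```python
from h import *
import pickle
C=pickle.load(open('c0.pkl','rb'))
a=C['scene']['px']; 
s=cv2.resize(a[145:270,225:370],None,fx=4,fy=4,interpolation=cv2.INTER_CUBIC)
s2=cv2.resize(C['side']['px'][180:320,140:250],None,fx=4,fy=4,interpolation=cv2.INTER_CUBIC)
print(s.shape,s2.shape)
w=C['wrist']['px']
save('wr.png',w,1.5)
save('rail.png',s,1.3)
```

```text
(500, 580, 3) (560, 440, 3)
```

View pics/wr.png

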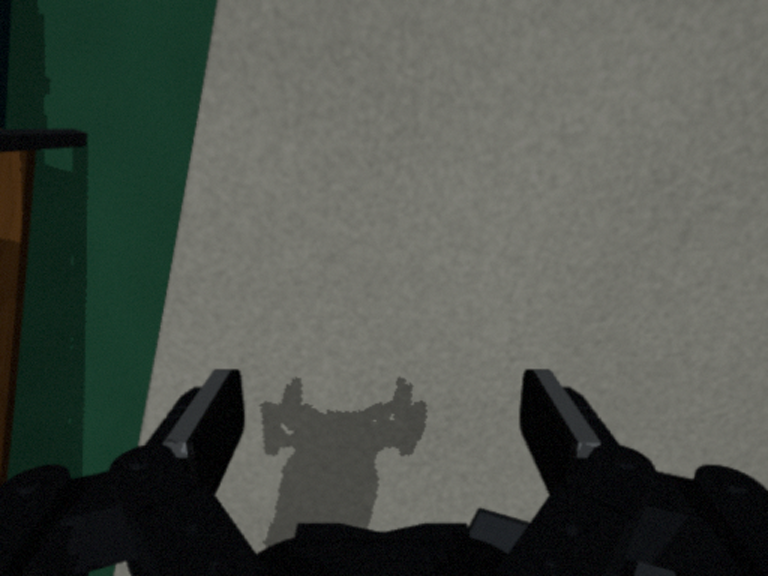

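The wrist view shows only bare table and the open fingers. Next I measure the blue head, stop and rail with masks in the scene and side pictures.

Run:
```python
from h import *
import pickle
C=pickle.load(open('c0.pkl','rb'))
def comps(n,lo,hi,roi,amin=20):
    c=C[n]; hsv=cv2.cvtColor(c['px'],cv2.COLOR_RGB2HSV); m=cv2.inRange(hsv,lo,hi)
    k=np.zeros_like(m); x0,y0,x1,y1=roi; k[y0:y1,x0:x1]=m[y0:y1,x0:x1]
    cs,_=cv2.findContours(k,cv2.RETR_EXTERNAL,cv2.CHAIN_APPROX_NONE)
    for q in cs:
        if cv2.contourArea(q)>amin:
            p=cv2.approxPolyDP(cv2.convexHull(q),1.5,True)[:,0]; print(n,cv2.contourArea(q),p.tolist(),(q[:,0].mean(0)).round(1))
comps('scene',(110,90,30),(130,255,255),(100,220,260,330))
comps('side',(110,90,30),(130,255,255),(270,125,310,180))
for r in [((0,110,60),(8,255,255)),((172,110,60),(180,255,255))]:
    comps('scene',*r,(310,145,350,190)); comps('side',*r,(150,235,210,285))
# rail: bright pixels? print approx rack/rail points by plane
c=C['scene'];s=C['side']
for n,c,pts in (('rail scene ends',c,[(268,209),(278,214),(341,150),(351,153)]),('rail side',s,[(225,190),(235,193),(148,288),(162,292)])):
    print(n,[onplane(c,u,v,.15).round(3).tolist() for u,v in pts])
im=np.hstack([cv2.resize(C['scene']['px'][145:250,230:360],None,fx=3,fy=3,interpolation=cv2.INTER_CUBIC),cv2.resize(C['side']['px'][185:290,140:270],None,fx=3,fy=3,interpolation=cv2.INTER_CUBIC)])
im2=np.hstack([cv2.resize(C['scene']['px'][215:305,100:230],None,fx=3,fy=3,interpolation=cv2.INTER_CUBIC),cv2.resize(C['side']['px'][125:215,240:370],None,fx=3,fy=3,interpolation=cv2.INTER_CUBIC)])
save('crop1.png',np.vstack([im,im2]))
```

```text
scene 730.5 [[142, 249], [155, 254], [160, 263], [162, 279], [151, 290], [149, 290], [135, 271], [131, 257]] [148.  268.6]
side 286.0 [[287, 134], [299, 136], [299, 162], [296, 166], [284, 149], [284, 138]] [293.3 148.3]
scene 70.5 [[327, 156], [339, 159], [338, 170], [335, 174], [325, 160]] [333.6 163.2]
side 344.0 [[172, 246], [190, 250], [192, 268], [187, 275], [168, 261], [167, 252]] [180.8 257.9]
rail scene ends [[0.571, -0.073, 0.15], [0.602, -0.076, 0.15], [0.573, 0.317, 0.15], [0.607, 0.315, 0.15]]
rail side [[0.596, -0.063, 0.15], [0.565, -0.056, 0.15], [0.599, 0.338, 0.15], [0.567, 0.339, 0.15]]
```

View pics/crop1.png

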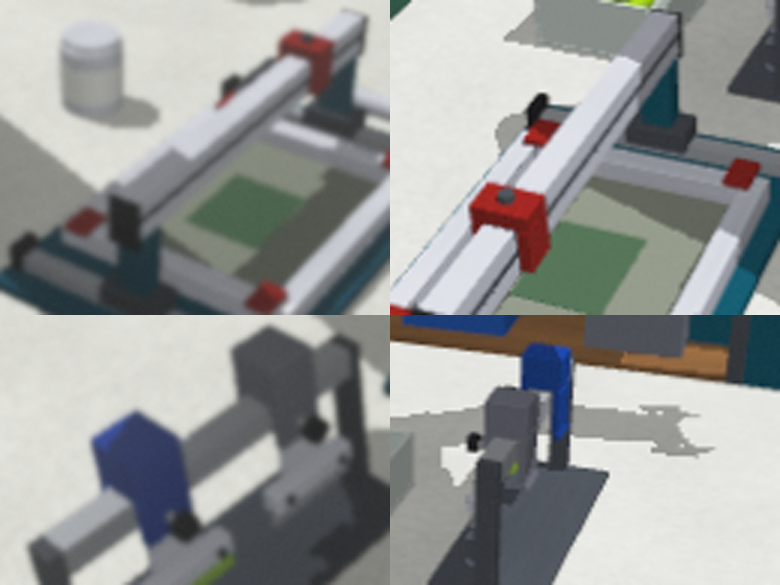

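Crop (3×): blue head top apex corners in scene at about (131,256),(146,247),(161,262) px original; stop well outlined in both views; rail ends clear. Triangulating coarse positions.

Run:
```python
from h import *
import pickle
C=pickle.load(open('c0.pkl','rb'))
c,s=C['scene'],C['side']
f=lambda c,pts,z:[onplane(c,u,v,z).round(3).tolist() for u,v in pts]
print('blue top scene',f(c,[(131,256),(145.7,247.3),(161,262)],.188))
print('blue top side',f(s,[(240+135/3,125+30/3),(240+180/3,125+32/3)],.188))
print('blue tri',tri(c,(148,268.6),s,(293.3,148.3)))
print('grey top scene',f(c,[(100+232/3,215+35/3),(100+270/3,215+10/3),(100+314/3,215+40/3)],.188))
print('stop top scene',f(c,[(230+281/3,145+35/3),(230+300/3,145+30/3),(230+333/3,145+42/3),(230+313/3,145+52/3)],.164))
print('stop top side',f(s,[(140+(470-390)/3,185+212/3),(140+(485-390)/3,185+183/3),(140+(548-390)/3,185+193/3),(140+(535-390)/3,185+233/3)],.164))
print('rack bar scene',f(c,[(100+32/3,215+(542-315)/3),(100+60/3,215+(550-315)/3),(100+325/3,215+(340-315)/3),(100+350/3,215+(345-315)/3)],.15))
print('ink',onplane(c,391/1.5,272/1.5,0).round(3),onplane(s,447/1.5,520/1.5,0).round(3))
```

```text
blue top scene [[0.475, -0.405, 0.188], [0.478, -0.37, 0.188], [0.537, -0.382, 0.188]]
blue top side [[0.518, -0.394, 0.188], [0.47, -0.404, 0.188]]
blue tri (array([ 0.48844704, -0.38395268,  0.14802989]), np.float64(0.0051959384654288515))
grey top scene [[0.481, -0.284, 0.188], [0.482, -0.246, 0.188], [0.533, -0.254, 0.188]]
stop top scene [[0.562, 0.223, 0.164], [0.572, 0.242, 0.164], [0.61, 0.238, 0.164], [0.604, 0.209, 0.164]]
stop top side [[0.602, 0.252, 0.164], [0.607, 0.219, 0.164], [0.559, 0.215, 0.164], [0.549, 0.258, 0.164]]
rack bar scene [[0.482, -0.468, 0.15], [0.502, -0.462, 0.15], [0.491, -0.2, 0.15], [0.511, -0.194, 0.15]]
ink [0.331 0.227 0.   ] [ 0.311  0.262 -0.   ]
```

Rack at x≈0.50, head ≈(0.50,−0.39), slight yaw; stop face near y≈0.215. Moving above the squeegee carrier with the jaws across x.

>>> carry_out([
  [15,12,4,0.064],
  [15,12,4,0.064],
  [15,12,4,0.064],
  [15,12,4,0.064],
  [15,12,4,0.064],
  [15,12,4,0.064],
  [15,12,4,0.064],
  [15,12,4,0.064],
  [15,12,4,0.064],
  [15,12,4,0.064],
], fingers=85)

```text
time_s: 0.98
position: [0.3486, -0.5245, 0.2902]
ee_rot: [[-0.0, -0.589, -0.808], [0.0, -0.808, 0.589], [-1.0, -0.0, 0.001]]
ft_force: [0.4, -0.8, -0.3]
finger_gap: 0.0849
```

>>> carry_out([
  [15,12,2,0.064],
  [15,12,2,0.064],
  [15,12,2,0.064],
  [15,12,2,0.064],
  [15,12,2,0.064],
  [15,12,2,0.064],
  [15,12,2,0.064],
  [15,12,2,0.064],
  [15,12,2,0.064],
  [15,12,2,0.064],
])

```text
time_s: 1.82
position: [0.4986, -0.4045, 0.3101]
ee_rot: [[-0.0, 0.01, -1.0], [0.0, -1.0, -0.01], [-1.0, -0.0, 0.0]]
ft_force: [-0.1, -0.4, 0.2]
finger_gap: 0.0847
```

Run:
```python
from h import *
import pickle
o=status.get_obs(); print({k:np.round(o[k],3).tolist() for k in ('time_s','position','ee_rot','joints','ft_force')})
c=cam('wrist'); pickle.dump(c,open('c1.pkl','wb')); save('w1.png',c['px'],1.5); print(c['t'],c['R'][:,2])
for P in ([.5,-.39,.188],[.5,-.27,.188]): print(proj(c,P)*1.5)
```

```text
{'time_s': 1.817, 'position': [0.499, -0.404, 0.31], 'ee_rot': [[-0.0, 0.01, -1.0], [0.0, -1.0, -0.01], [-1.0, -0.0, 0.0]], 'joints': [-0.378, 0.275, 0.028, -0.0, -1.324, 0.388], 'ft_force': [-0.083, -0.424, 0.246]}
[ 0.49908563 -0.48452675  0.4342349 ] [-0.00340311  0.31005245 -0.95071336]
[377.91549589 303.96558297]
[376.17542564 483.47749922]
```

View pics/w1.png

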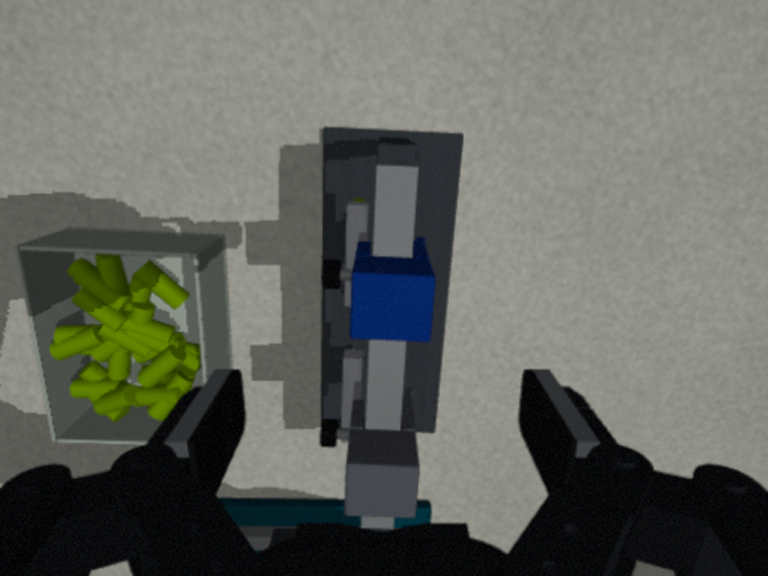

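Wrist view: blue head's top face at ~(352–432, 273–340), flood head at (383,475), knobs/blades on the left (+x). Measuring the top-face corners.

Run:
```python
from h import *
import pickle
c=pickle.load(open('c1.pkl','rb'))
hsv=cv2.cvtColor(c['px'],cv2.COLOR_RGB2HSV); m=cv2.inRange(hsv,(108,120,20),(130,255,255))
print(c['px'][170:186,262].tolist()[:16:3], c['px'][200,262])
v=hsv[:,:,2]; t=((m>0)&(v>105)).astype(np.uint8); 
print(np.unique(v[m>0],return_counts=True))
for th in (90,105,120):
    t=((m>0)&(v>th)).astype(np.uint8)
    q=max(cv2.findContours(t,0,1)[0],key=cv2.contourArea)
    b=cv2.minAreaRect(q); print(th,b); P=np.array([onplane(c,u+0.,w+0.,.188) for u,w in cv2.boxPoints(b)]); print(P.round(4).tolist(),P.mean(0).round(4))
# bar edges at z=.15 : rows above and below head
g=cv2.cvtColor(c['px'],cv2.COLOR_RGB2GRAY).astype(int)
for r in (118,130,145,158,235,250,265):
    d=np.diff(cv2.GaussianBlur(g[r:r+1].astype(np.float32),(3,1),0)[0]); seg=d[235:290]; a,b=235+seg.argmax()+.5,235+seg.argmin()+.5
    A,B=onplane(c,a,r,.15),onplane(c,b,r,.15); print(r,a,b,A[:2].round(4),B[:2].round(4),(A+B)[:2]/2)
```

```text
[[96, 101, 104], [1, 15, 46], [0, 15, 47], [1, 11, 47], [5, 19, 64], [2, 39, 103]] [  5  39 103]
(array([ 20,  40,  41,  42,  43,  44,  45,  46,  47,  48,  49,  50,  51,
        52,  53,  54,  55,  56,  57,  58,  59,  60,  61,  62,  63,  64,
        65,  66,  67,  68,  69,  70,  71,  72,  73,  74,  75,  76,  77,
        78,  79,  80,  81,  82,  83,  84,  85,  86,  87,  88,  89,  90,
        91,  92,  93,  94,  95,  96,  97,  98,  99, 100, 101, 102, 103,
       104, 105, 106, 107, 108], dtype=uint8), array([  3,   1,   2,   8,  16,  19,  69, 111, 157, 136,  72,  35,  23,
        21,  13,  19,  10,  16,  14,   7,  10,  12,   6,  10,  15,   6,
         4,   8,   4,   7,   4,   3,   4,   6,   3,   5,   4,   8,   7,
         4,   7,   6,   8,   5,   6,  11,  14,  11,   8,  14,   9,  16,
        10,  11,   8,  13,   8,  18,  21,  18,  39, 112, 279, 576, 601,
       360, 149,  23,   7,   2]))
90 ((261.4129943847656, 204.6533203125), (53.662567138671875, 43.098243713378906), 3.012787342071533)
[[0.5154, -0.3698, 0.188], [0.5132, -0.4079, 0.188], [0.4698, -0.406, 0.188], [0.47, -0.3678, 0.188]] [ 0.4921 -0.3879  0.188 ]
105 ((284.0, 201.0), (0.0, 0.0), 0.0)
[[0.4736, -0.3918, 0.188], [0.4736, -0.3918, 0.188], [0.4736, -0.3918, 0.188], [0.4736, -0.3918, 0.188]] [ 0.4736 -0.3918  0.188 ]Traceback (most recent call last):
  File "<stdin>", line 10, in <module>
ValueError: max() iterable argument is empty
```

Run:
```python
from h import *
import pickle
c=pickle.load(open('c1.pkl','rb'))
g=cv2.GaussianBlur(cv2.cvtColor(c['px'],cv2.COLOR_RGB2GRAY).astype(np.float32),(3,3),0)
M=[]
for r in list(range(118,158,5))+list(range(230,262,5)):
    d=np.diff(g[r]); seg=d[232:292]; a,b=232+seg.argmax()+.5,232+seg.argmin()+.5
    A,B=onplane(c,a,r,.15),onplane(c,b,r,.15); M.append((*((A+B)/2)[:2],abs(A[0]-B[0]),A[0],B[0]))
M=np.array(M); print(M.round(4)); ok=abs(M[:,2]-.0235)<.004; p=np.polyfit(M[ok,1],M[ok,0],1); print(ok.sum(),p,'x at -.388',np.polyval(p,-.388))
```

```text
[[ 0.4899 -0.4548  0.0245  0.5021  0.4776]
 [ 0.4902 -0.4505  0.0237  0.5021  0.4783]
 [ 0.4906 -0.4461  0.0247  0.5029  0.4782]
 [ 0.4909 -0.4417  0.024   0.5029  0.4789]
 [ 0.4908 -0.4372  0.0241  0.5029  0.4788]
 [ 0.4907 -0.4328  0.0242  0.5028  0.4786]
 [ 0.4911 -0.4282  0.0234  0.5028  0.4794]
 [ 0.4915 -0.4236  0.0245  0.5037  0.4792]
 [ 0.4939 -0.3468  0.0245  0.5062  0.4817]
 [ 0.4944 -0.3414  0.0236  0.5062  0.4825]
 [ 0.4943 -0.3359  0.0238  0.5062  0.4824]
 [ 0.4947 -0.3304  0.0249  0.5071  0.4823]
 [ 0.4951 -0.3248  0.024   0.5071  0.4831]
 [ 0.4714 -0.3194  0.0231  0.4598  0.483 ]
 [ 0.4712 -0.3137  0.0233  0.4596  0.4828]]
15 [-0.03800685  0.47461536] x at -.388 0.48936202172184495
```

Run:
```python
from h import *
import pickle
c=pickle.load(open('c1.pkl','rb')); s=pickle.load(open('c0.pkl','rb'))['scene']
print('knob',tri(c,(220.7,182),s,(161,285)))
```

```text
knob (array([ 0.53171922, -0.38906352,  0.12951877]), np.float64(0.000429199115583665))
```

>>> carry_out([
  [-1,2,-8,-0.01],
  [-1,2,-8,-0.01],
  [-1,2,-8,-0.01],
  [-1,2,-8,-0.01],
  [-1,2,-8,-0.01],
  [-1,2,-8,0],
  [0,2,-8,0],
  [0,2,-8,0],
  [0,1,-8,0],
  [0,0,-8,0],
])

```text
time_s: 2.7
position: [0.4921, -0.3881, 0.2296]
ee_rot: [[0.0, -0.043, -0.999], [-0.0, -0.999, 0.043], [-1.0, 0.0, -0.0]]
ft_force: [0.1, 0.3, -0.2]
finger_gap: 0.0847
```

Knob confirmed at z≈0.130, clear of the fingertips. Descending, then closing.

>>> carry_out([
  [0,0,-8,0],
  [0,0,-8,0],
  [0,0,-8,0],
  [0,0,-8,0],
  [0,0,-8,0],
  [0,0,-7,0],
  [0,0,-6,0],
  [0,0,-4,0],
  [0,0,0,0],
  [0,0,0,0],
])

```text
time_s: 3.53
position: [0.4921, -0.3883, 0.1733]
ee_rot: [[-0.0, -0.043, -0.999], [-0.0, -0.999, 0.043], [-1.0, 0.0, 0.0]]
ft_force: [0.5, 0.4, -0.0]
finger_gap: 0.0853
```

>>> carry_out([
  [0,0,0,0],
  [0,0,0,0],
  [0,0,0,0],
  [0,0,0,0],
  [0,0,0,0],
  [0,0,0,0],
  [0,0,0,0],
  [0,0,0,0],
  [0,0,0,0],
  [0,0,0,0],
], fingers=30)

```text
time_s: 4.37
position: [0.4924, -0.3885, 0.1739]
ee_rot: [[0.001, -0.043, -0.999], [-0.001, -0.999, 0.043], [-1.0, 0.001, -0.001]]
ft_force: [0.6, 0.7, 5.4]
finger_gap: 0.0453
```

>>> carry_out([
  [0,0,2,0],
  [0,0,4,0],
  [0,0,6,0],
  [0,0,8,0],
  [0,0,10,0],
  [0,0,10,0],
  [0,0,10,0],
  [0,0,10,0],
  [0,0,10,0],
  [0,0,10,0],
])

```text
time_s: 5.2
position: [0.492, -0.3883, 0.2546]
ee_rot: [[0.0, -0.043, -0.999], [-0.0, -0.999, 0.043], [-1.0, 0.0, -0.0]]
ft_force: [-0.4, 0.2, -3.7]
finger_gap: 0.0448
```

>>> carry_out([
  [0,0,10,0],
  [0,0,10,0],
  [0,0,10,0],
  [0,0,10,0],
  [0,0,10,0],
  [0,0,10,0],
  [0,0,10,0],
  [0,0,5,0],
  [0,0,0,0],
  [0,0,0,0],
])

```text
time_s: 6.03
position: [0.492, -0.3882, 0.3283]
ee_rot: [[0.0, -0.043, -0.999], [0.0, -0.999, 0.043], [-1.0, -0.0, -0.0]]
ft_force: [-0.1, 0.2, -3.7]
finger_gap: 0.0449
```

Run:
```python
from h import *
import pickle
C={n:cam(n) for n in ('scene','side','wrist')}; pickle.dump(C,open('c2.pkl','wb'))
o=status.get_obs(); print({k:np.round(o[k],3).tolist() for k in ('time_s','position','ee_rot','joints','ft_force')})
a=C['scene']['px']; b=C['side']['px']
save('lift.png',np.hstack([cv2.resize(a[100:340,60:310],None,fx=1.6,fy=1.6),cv2.resize(b[60:300,180:430],None,fx=1.6,fy=1.6)]))
```

```text
{'time_s': 6.183, 'position': [0.492, -0.388, 0.327], 'ee_rot': [[-0.001, -0.043, -0.999], [0.001, -0.999, 0.043], [-1.0, -0.001, 0.001]], 'joints': [-0.357, 0.242, 0.023, -0.0, -1.353, 0.314], 'ft_force': [-0.248, -0.226, -3.523]}
```

View pics/lift.png

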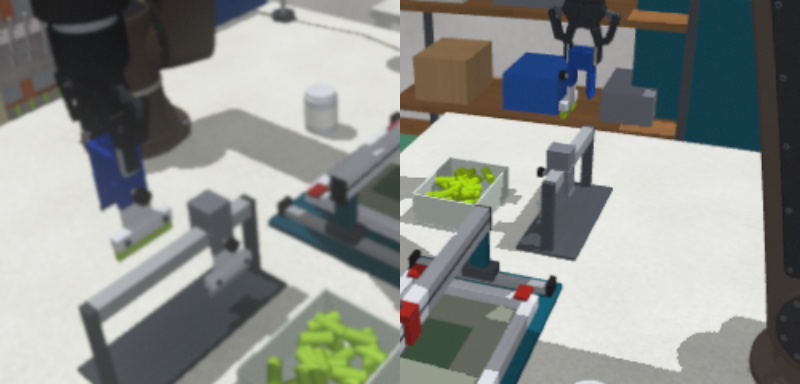

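Carrier is held cleanly (3.7 N), the flood carrier is undisturbed, and blade height ≈0.21 clears it. Moving over the rail.

>>> carry_out([
  [2,8,0,0],
  [4,16,0,0],
  [5,24,0,0.003],
  [5,24,0,0.004],
  [5,24,0,0.004],
  [5,24,0,0.004],
  [5,24,0,0.004],
  [5,24,0,0.004],
  [5,24,0,0.004],
  [5,24,0,0.004],
])

```text
time_s: 7.02
position: [0.5379, -0.1707, 0.328]
ee_rot: [[-0.0, -0.012, -1.0], [0.0, -1.0, 0.012], [-1.0, -0.0, 0.0]]
ft_force: [0.9, 0.3, -4.4]
finger_gap: 0.045
```

>>> carry_out([
  [5,24,0,0.004],
  [5,24,0,0],
  [5,24,0,0],
  [5,24,0,0],
  [5,24,0,0],
  [5,24,0,0],
  [5,24,0,0],
  [5,24,0,0],
  [4,16,0,0],
  [2,8,0,0],
])

```text
time_s: 7.85
position: [0.5842, 0.046, 0.3278]
ee_rot: [[-0.001, -0.006, -1.0], [0.0, -1.0, 0.006], [-1.0, -0.0, 0.001]]
ft_force: [0.3, -0.4, -4.0]
finger_gap: 0.0452
```

Run:
```python
from h import *
import pickle
o=status.get_obs(); print({k:np.round(o[k],3).tolist() for k in ('time_s','position','ee_rot','joints','ft_force')})
C={n:cam(n) for n in ('scene','side','wrist')}; pickle.dump(C,open('c3.pkl','wb'))
save('w3.png',C['wrist']['px'],1.5)
```

```text
{'time_s': 7.85, 'position': [0.584, 0.046, 0.328], 'ee_rot': [[-0.001, -0.006, -1.0], [0.0, -1.0, 0.006], [-1.0, -0.0, 0.001]], 'joints': [0.412, 0.173, -0.065, -0.0, -1.333, -0.418], 'ft_force': [0.273, -0.441, -3.983]}
```

View pics/w3.png

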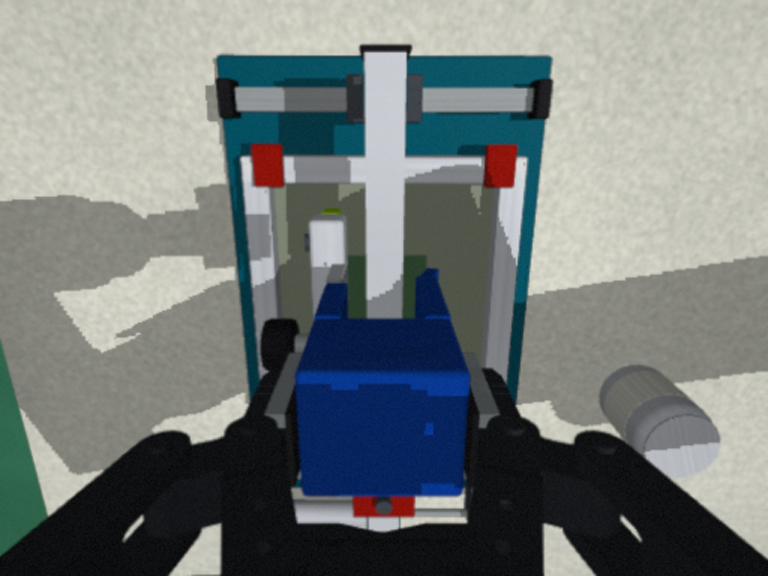

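Wrist view: rail runs from (386,50) down to (385,315), carrier in hand at (383,435), stop seen at (384,505). Measuring rail line and stop face, and the held head's offset.

Run:
```python
from h import *
import pickle
C=pickle.load(open('c3.pkl','rb')); c=C['wrist']
g=cv2.GaussianBlur(cv2.cvtColor(c['px'],cv2.COLOR_RGB2GRAY).astype(np.float32),(3,3),0)
M=[]
for r in range(48,196,7):
    d=np.diff(g[r]); a=232+d[232:250].argmax()+.5+0.; b=262+d[262:282].argmin()+.5
    A,B=onplane(c,a+.5,r,.15),onplane(c,b+.5,r,.15); M.append((*((A+B)/2)[:2],abs(A[0]-B[0])))
M=np.array(M); print(M.round(4)[::3]); ok=abs(M[:,2]-.024)<.0025; p=np.polyfit(M[ok,1],M[ok,0],1); print(ok.sum(),'slope,x0',p,'x at .12',np.polyval(p,.12))
print('rail end y',onplane(c,386/1.5,50/1.5,.15))
# held head top, z = tcp-.0235+.038
z=.328-.0235+.038
print('head top',[onplane(c,u/1.5,v/1.5,z).round(4).tolist() for u,v in ((299,373),(466,373),(300,492),(465,492))])
# stop mask
for n,roi in (('side',(140,235,215,290)),('scene',(310,145,350,190)),('wrist',(230,325,285,350))):
    k=C[n]; h=cv2.cvtColor(k['px'],cv2.COLOR_RGB2HSV); m=(cv2.inRange(h,(0,110,40),(8,255,255))|cv2.inRange(h,(172,110,40),(180,255,255)))
    q=np.zeros_like(m); x0,y0,x1,y1=roi; q[y0:y1,x0:x1]=m[y0:y1,x0:x1]
    ct=max(cv2.findContours(q,0,1)[0],key=cv2.contourArea); pp=cv2.approxPolyDP(cv2.convexHull(ct),1.2,True)[:,0]
    print(n,[(p.tolist(),onplane(k,*p,.164).round(3).tolist()[:2]) for p in pp])
```

```text
[[ 0.5808 -0.063   0.0243]
 [ 0.5813 -0.046   0.0239]
 [ 0.5813 -0.0283  0.0244]
 [ 0.5864 -0.0098  0.0314]
 [ 0.5814  0.0095  0.0236]
 [ 0.5815  0.0296  0.0241]
 [ 0.5815  0.0506  0.0246]
 [ 0.5821  0.0725  0.0241]]
20 slope,x0 [0.00631785 0.58129621] x at .12 0.5820543513033157
rail end y [ 0.58045632 -0.07448827  0.15      ]
head top [[0.6048, 0.0258, 0.3425], [0.5619, 0.026, 0.3425], [0.6066, 0.063, 0.3425], [0.5605, 0.0632, 0.3425]]
side [([172, 246], [0.606, 0.219]), ([191, 250], [0.562, 0.219]), ([193, 267], [0.534, 0.267]), ([187, 275], [0.535, 0.293]), ([168, 262], [0.589, 0.27]), ([167, 252], [0.607, 0.241])]
scene [([325, 157], [0.566, 0.223]), ([329, 156], [0.573, 0.235]), ([339, 159], [0.605, 0.235]), ([338, 172], [0.637, 0.165]), ([336, 174], [0.638, 0.152]), ([325, 161], [0.578, 0.201])]
wrist [([275, 332], [0.562, 0.229]), ([275, 343], [0.561, 0.244]), ([236, 343], [0.605, 0.243]), ([235, 332], [0.606, 0.228])]
```

Rail at y=0.12: x≈0.582, yaw −0.006 (already matched); stop face ≈0.217. Going to y≈0.117 (end face ~80 mm short), then down to just above the rail.

>>> carry_out([
  [-0.2,4,0,0],
  [-0.2,7,0,0],
  [-0.2,9,0,0],
  [-0.2,9,0,0],
  [-0.2,9,0,0],
  [-0.2,9,0,0],
  [-0.2,9,0,0],
  [-0.2,8,0,0],
  [-0.2,5,0,0],
  [-0.2,2,0,0],
])

```text
time_s: 8.83
position: [0.582, 0.1158, 0.3282]
ee_rot: [[-0.0, -0.007, -1.0], [-0.0, -1.0, 0.007], [-1.0, 0.0, 0.0]]
ft_force: [-0.1, 1.1, -3.9]
finger_gap: 0.0454
```

>>> carry_out([
  [0,0,-6,0],
  [0,0,-10,0],
  [0,0,-12,0],
  [0,0,-12,0],
  [0,0,-12,0],
  [0,0,-12,0],
  [0,0,-10,0],
  [0,0,-6,0],
  [0,0,-3,0],
  [0,0,0,0],
])

```text
time_s: 9.67
position: [0.5818, 0.1144, 0.2445]
ee_rot: [[-0.001, -0.008, -1.0], [-0.001, -1.0, 0.008], [-1.0, 0.001, 0.001]]
ft_force: [-0.6, -0.1, -3.9]
finger_gap: 0.0451
```

Run:
```python
from h import *
import pickle
o=status.get_obs(); print({k:np.round(o[k],4).tolist() for k in ('time_s','position','ee_rot','ft_force')})
C={n:cam(n) for n in ('scene','side','wrist')}; pickle.dump(C,open('c4.pkl','wb'))
c=C['wrist']
g=cv2.GaussianBlur(cv2.cvtColor(c['px'],cv2.COLOR_RGB2GRAY).astype(np.float32),(3,3),0)
a=[cv2.resize(c['px'][100:350,150:360],None,fx=1.5,fy=1.5),cv2.resize(C['side']['px'][125:325,90:290],(375,375))]
save('w4.png',np.hstack(a))
```

```text
{'time_s': 9.6667, 'position': [0.5818, 0.1144, 0.2445], 'ee_rot': [[-0.001, -0.0082, -1.0], [-0.0006, -1.0, 0.0082], [-1.0, 0.0006, 0.001]], 'ft_force': [-0.6418, -0.1058, -3.8536]}
```

View pics/w4.png

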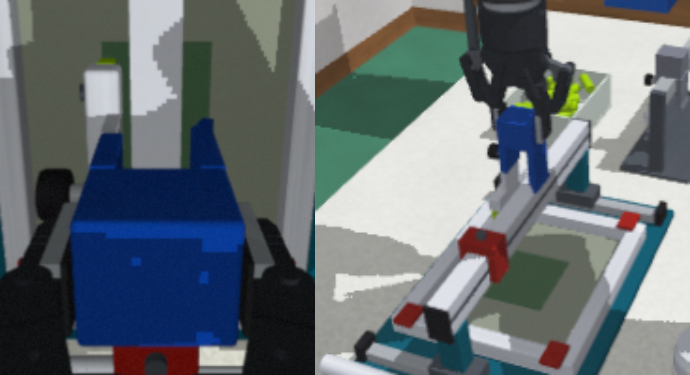

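Carrier is centred over the rail (rail 130–183, cheek inner edges ~122 and ~192 in the crop; head centre 157.5 vs rail 156.5), with the blade on +x and ~80 mm short of the stop. Lowering with force checks.

>>> carry_out([
  [0,0,-3,0],
  [0,0,-4,0],
  [0,0,-4,0],
  [0,0,-4,0],
  [0,0,-4,0],
  [0,0,-4,0],
  [0,0,-4,0],
  [0,0,-4,0],
  [0,0,-3,0],
  [0,0,-2,0],
])

```text
time_s: 10.65
position: [0.5819, 0.1147, 0.2087]
ee_rot: [[-0.0, -0.008, -1.0], [-0.0, -1.0, 0.008], [-1.0, 0.0, 0.0]]
ft_force: [-0.1, 0.1, -3.9]
finger_gap: 0.0452
```

>>> carry_out([
  [0,0,-4,0],
  [0,0,-4,0],
  [0,0,-4,0],
  [0,0,-4,0],
  [0,0,-4,0],
  [0,0,-4,0],
  [0,0,-3,0],
  [0,0,-3,0],
  [0,0,-2,0],
  [0,0,0,0],
])

```text
time_s: 11.48
position: [0.5818, 0.1146, 0.1768]
ee_rot: [[-0.001, -0.008, -1.0], [-0.0, -1.0, 0.008], [-1.0, 0.0, 0.001]]
ft_force: [1.0, -0.7, -3.2]
finger_gap: 0.0452
```

>>> carry_out([
  [0,0,-0.5,0],
  [0,0,-0.5,0],
  [0,0,-0.5,0],
  [0,0,-0.5,0],
  [0,0,0,0],
  [0,0,0,0],
  [0,0,0,0],
  [0,0,0,0],
  [0,0,0,0],
  [0,0,0,0],
])

```text
time_s: 12.32
position: [0.582, 0.1147, 0.1753]
ee_rot: [[0.0, -0.008, -1.0], [0.0, -1.0, 0.008], [-1.0, -0.0, -0.0]]
ft_force: [0.0, -0.4, -4.9]
finger_gap: 0.0452
```

>>> carry_out([
  [0,0,-0.5,0],
  [0,0,-0.5,0],
  [0,0,-0.5,0],
  [0,0,-0.5,0],
  [0,0,0,0],
  [0,0,0,0],
  [0,0,0,0],
  [0,0,0,0],
  [0,0,0,0],
  [0,0,0,0],
])

```text
time_s: 13.15
position: [0.5824, 0.1148, 0.1739]
ee_rot: [[0.001, -0.008, -1.0], [0.0, -1.0, 0.008], [-1.0, -0.0, -0.001]]
ft_force: [-0.6, 0.3, 5.2]
finger_gap: 0.0455
```

Seated: force flipped to +5 N (≈9 N onto the rail) at TCP z 0.174, matching the rack grasp height. Relieving slightly and sliding 66 mm towards the stop.

>>> carry_out([
  [0,0,0.2,0],
  [0,2,0,0],
  [0,4,0,0],
  [0.1,5,0,0],
  [0,5,0,0],
  [0,5,0,0],
  [0.1,5,0,0],
  [0,4,0,0],
  [0,2,0,0],
  [0,1,0,0],
])

```text
time_s: 13.98
position: [0.5825, 0.1482, 0.1738]
ee_rot: [[0.001, -0.008, -1.0], [-0.0, -1.0, 0.008], [-1.0, 0.0, -0.001]]
ft_force: [0.0, -2.0, 6.0]
finger_gap: 0.0453
```

>>> carry_out([
  [0,2,0,0],
  [0,4,0,0],
  [0.1,5,0,0],
  [0,5,0,0],
  [0,5,0,0],
  [0.1,5,0,0],
  [0,4,0,0],
  [0,2,0,0],
  [0,1,0,0],
  [0,0,0,0],
])

```text
time_s: 14.82
position: [0.5827, 0.1813, 0.1739]
ee_rot: [[0.001, -0.008, -1.0], [0.0, -1.0, 0.008], [-1.0, -0.0, -0.001]]
ft_force: [-1.1, 0.3, 5.9]
finger_gap: 0.0451
```

Run:
```python
from h import *
import pickle
o=status.get_obs(); print({k:np.round(o[k],4).tolist() for k in ('time_s','position','ee_rot','ft_force')})
C={n:cam(n) for n in ('scene','side','wrist')}; pickle.dump(C,open('c5.pkl','wb'))
for k in ('scene','side'): print(k,proj(C[k],[.582,.19,.16]))
a=[cv2.resize(C['scene']['px'][110:210,270:370],(380,380),interpolation=cv2.INTER_CUBIC),cv2.resize(C['side']['px'][190:290,140:240],(380,380),interpolation=cv2.INTER_CUBIC)]
save('w5.png',np.hstack(a))
```

```text
{'time_s': 14.8167, 'position': [0.5827, 0.1813, 0.1739], 'ee_rot': [[0.0007, -0.0076, -1.0], [0.0002, -1.0, 0.0076], [-1.0, -0.0002, -0.0007]], 'ft_force': [-1.114, 0.3089, 5.9471]}
scene [324.24726373 164.11030129]
side [188.31047313 241.93181949]
```

View pics/w5.png

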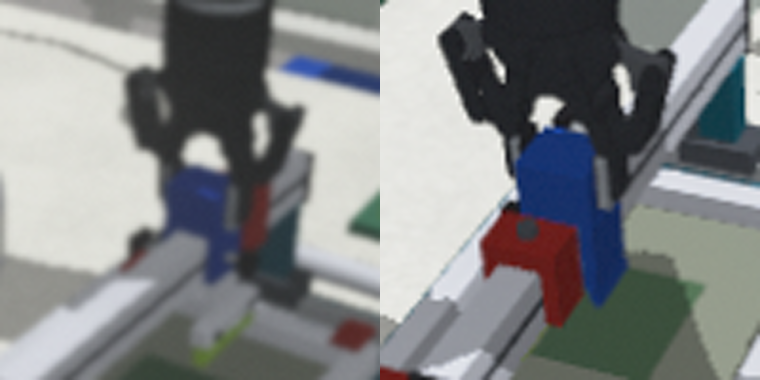

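The carrier sits on the rail just short of the stop (side view: blue face at (580,250), stop's face edge beside it), seated, friction ≈2 N. Creeping in, with force checks.

>>> carry_out([
  [0,1,0,0],
  [0,1,0,0],
  [0,1,0,0],
  [0,1,0,0],
  [0,1,0,0],
  [0.1,1,0,0],
  [0,1,0,0],
  [0,1,0,0],
  [0,1,0,0],
  [0,1,0,0],
])

```text
time_s: 15.8
position: [0.5828, 0.1909, 0.1738]
ee_rot: [[0.001, -0.008, -1.0], [-0.0, -1.0, 0.008], [-1.0, 0.0, -0.001]]
ft_force: [0.0, -1.5, 6.3]
finger_gap: 0.0452
```

>>> carry_out([
  [0,0.3,0,0],
  [0,0.3,0,0],
  [0,0.3,0,0],
  [0,0.3,0,0],
  [0,0.2,0,0],
  [0,0.2,0,0],
  [0,0.2,0,0],
  [0,0.2,0,0],
  [0,0,0,0],
  [0,0,0,0],
])

```text
time_s: 16.63
position: [0.5828, 0.1929, 0.1738]
ee_rot: [[0.001, -0.008, -1.0], [-0.0, -1.0, 0.008], [-1.0, 0.0, -0.001]]
ft_force: [0.1, -1.8, 5.5]
finger_gap: 0.045
```

>>> carry_out([
  [0,0.2,0,0],
  [0,0.2,0,0],
  [0,0.2,0,0],
  [0,0.2,0,0],
  [0,0.2,0,0],
  [0,0.2,0,0],
  [0,0.2,0,0],
  [0,0.2,0,0],
  [0,0,0,0],
  [0,0,0,0],
])

```text
time_s: 17.47
position: [0.5828, 0.1944, 0.1738]
ee_rot: [[0.001, -0.008, -1.0], [-0.0, -1.0, 0.008], [-1.0, 0.0, -0.001]]
ft_force: [0.1, -1.3, 5.4]
finger_gap: 0.0452
```

>>> carry_out([
  [0,0.2,0,0],
  [0,0.2,0,0],
  [0,0.2,0,0],
  [0,0.2,0,0],
  [0,0.2,0,0],
  [0,0,0,0],
  [0,0,0,0],
  [0,0,0,0],
  [0,0,0,0],
  [0,0,0,0],
])

```text
time_s: 18.3
position: [0.5828, 0.1953, 0.1739]
ee_rot: [[0.001, -0.008, -1.0], [-0.0, -1.0, 0.008], [-1.0, 0.0, -0.001]]
ft_force: [1.0, -2.5, 6.0]
finger_gap: 0.0453
```

>>> carry_out([
  [0,0.2,0,0],
  [0,0.2,0,0],
  [0,0.2,0,0],
  [0,0.2,0,0],
  [0,0.2,0,0],
  [0,0,0,0],
  [0,0,0,0],
  [0,0,0,0],
  [0,0,0,0],
  [0,0,0,0],
])

```text
time_s: 19.13
position: [0.5828, 0.1954, 0.1738]
ee_rot: [[0.0, -0.008, -1.0], [-0.002, -1.0, 0.008], [-1.0, 0.002, -0.0]]
ft_force: [0.4, -6.0, 6.4]
finger_gap: 0.0449
```

Contact. Increasing the push gradually.

>>> carry_out([
  [0,0.1,0,0],
  [0,0.1,0,0],
  [0,0.1,0,0],
  [0,0.1,0,0],
  [0,0,0,0],
  [0,0,0,0],
  [0,0,0,0],
  [0,0,0,0],
  [0,0,0,0],
  [0,0,0,0],
])

```text
time_s: 19.97
position: [0.5828, 0.1954, 0.1739]
ee_rot: [[0.0, -0.008, -1.0], [-0.002, -1.0, 0.008], [-1.0, 0.002, -0.0]]
ft_force: [2.3, -7.9, 5.6]
finger_gap: 0.045
```

>>> carry_out([
  [0,0.1,0,0],
  [0,0.1,0,0],
  [0,0.1,0,0],
  [0,0.1,0,0],
  [0,0.1,0,0],
  [0,0,0,0],
  [0,0,0,0],
  [0,0,0,0],
  [0,0,0,0],
  [0,0,0,0],
])

```text
time_s: 20.8
position: [0.5827, 0.1954, 0.1739]
ee_rot: [[-0.0, -0.008, -1.0], [-0.003, -1.0, 0.008], [-1.0, 0.003, 0.0]]
ft_force: [1.1, -8.7, 5.8]
finger_gap: 0.0457
```

Run:
```python
from h import *
import pickle
F=[];Ps=[]
C={}
for i in range(9):
    C[i%3]=cam(('scene','side','wrist')[i%3]); o=status.get_obs(); F.append(np.r_[o['ft_force'],o['ft_torque']]); Ps.append(o['position'])
F=np.array(F); print(F.mean(0).round(2),F.std(0).round(2),np.mean(Ps,0).round(4),o['time_s'])
pickle.dump(C,open('c6.pkl','wb'))
a=[cv2.resize(C[0]['px'][130:230,290:370],(304,380),interpolation=cv2.INTER_CUBIC),cv2.resize(C[1]['px'][210:290,150:230],(380,380),interpolation=cv2.INTER_CUBIC)]
save('w6.png',np.hstack(a))
```

```text
[ 1.65 -9.    6.04 -3.21 -0.62  0.08] [0.6  0.54 0.72 0.03 0.04 0.03] [0.5828 0.1955 0.1739] 21.25
```

View pics/w6.png

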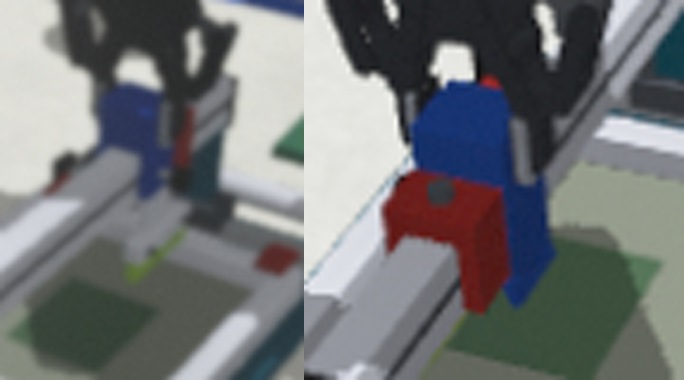

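Side view shows the blue end face flush against the stop, head down on the rail. Mean push is 9.0 N with up to ~2 N of that rail friction; adding a little.

>>> carry_out([
  [0,0.1,0,0],
  [0,0.1,0,0],
  [0,0.1,0,0],
  [0,0.1,0,0],
  [0,0,0,0],
  [0,0,0,0],
  [0,0,0,0],
  [0,0,0,0],
  [0,0,0,0],
  [0,0,0,0],
])

```text
time_s: 22.08
position: [0.5828, 0.1955, 0.1739]
ee_rot: [[-0.0, -0.008, -1.0], [-0.003, -1.0, 0.008], [-1.0, 0.003, 0.0]]
ft_force: [1.9, -10.0, 5.9]
finger_gap: 0.0452
```

>>> carry_out([
  [0,0,0,0],
  [0,0,0,0],
  [0,0,0,0],
  [0,0,0,0],
  [0,0,0,0],
  [0,0,0,0],
  [0,0,0,0],
  [0,0,0,0],
  [0,0,0,0],
  [0,0,0,0],
])

```text
time_s: 22.92
position: [0.5828, 0.1955, 0.1739]
ee_rot: [[-0.0, -0.008, -1.0], [-0.003, -1.0, 0.008], [-1.0, 0.003, 0.0]]
ft_force: [1.5, -11.0, 6.0]
finger_gap: 0.0452
```

Run:
```python
from h import *
F=[]
for i in range(12):
    c=cam('side'); o=status.get_obs(); F.append(np.r_[o['ft_force'],o['ft_torque'],o['position']])
F=np.array(F); print(F.mean(0).round(4),F.std(0).round(2),o['time_s'],o['finger_gap'],np.round(o['ee_rot'],4).tolist())
```

```text
[  2.0956 -10.3654   6.07    -3.7244  -0.7277   0.0954   0.5828   0.1955
   0.1739] [0.54 0.52 0.52 0.03 0.02 0.03 0.   0.   0.  ] 23.5167 0.04526537394214375 [[-0.0003, -0.0082, -1.0], [-0.0033, -1.0, 0.0082], [-1.0, 0.0033, 0.0003]]
```

Steady at −10.4 N with no movement. Handing in while holding.

```bash
python3 -c "
from workcell import ticket,status
print(ticket.close_job()); print(status.get_obs()['ft_force'])"
```

```text
the job is handed in; nothing more can be done
None
the job is handed in; nothing more can be done
```

I handed the job in with the squeegee carrier still gripped and pressed against the red stop. It came off the rack and went onto the cross rail with its blade away from the robot, about 80 mm short of the stop. I then slid it, fully down, until it touched.

- **Push:** the last averaged push was 10.4 N (noise about 0.5 N) and the position was steady. I measured about 1.5–2 N of rail friction while sliding, so the stop itself may be getting roughly 8.5–10.4 N.
- **Seating:** the arm presses down with about 6 N plus the carrier's weight, so about 10 N rests on the rail. The gripper height of 0.174 m matches what it was when the carrier sat on the rack bar.
- **Against the stop:** the side picture showed the end face flush on the stop. Tool tilt was 0.003 rad, and its yaw was within about 0.002 rad of the measured rail line.
- **Stop:** I made contact at creeping speed, and no reading there was above about 11 N, against the 40 N limit.
- **Other items:** the flood-bar carrier was unmoved in the picture taken just after the lift. The moves stayed clear of the ink tin and crate, but I did not measure any of the three again at the end.
- **Disagreement:** I first put the stop face at y ≈ 0.217 m from the pictures, and contact put it at about 0.215 m, within the camera error.

The last reading was at 23.5 s of the 58 s allowed. Handing in gave no verdict, and I got no force reading after it.

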